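# Lock the ECG recorder's docking slide with its detent pin

### The job

Make the ECG recorder ready for moving the trolley: push its slide-out tray back until it stops, so that the hole in the tray's side plate lines up with the hole in the lock column. Then pull the locking pin, the one with the tall cylindrical knob, up out of the three-pin rack against its detent, and push it down through the lined-up holes of the lock column until it is fully home.

Things in the scene. Friction and masses are not known exactly. Their poses are not given: they have to be found in the camera images.
- tray (a joint): The slide-out tray of the ECG recorder: how far it is pulled out, in m. 0 = pushed back against its stop (the holes are then in line), up to 0.10 = out. It starts 0.04 to 0.08 out, slides level, needs about 5 N, and stays where it is left. At the stop it does not go further.
- push_plate (a point): Middle of the front face of the upright steel push plate at the tray's front (70 mm wide, 6 thick, standing 52 to 112 mm above the table; this point is 85 mm up). Moves with the tray. x axis: level, the direction to push the tray home, away from the robot; y along the plate; z up. The space before it (-x) is free above 52 mm; the cream recorder behind it is 112 mm high.
- pin_knob (a point): Middle of the locking pin's knob: an upright steel cylinder 28 mm wide, 51 tall. z up. Collar below, 46 wide, underside 30 mm below this point; then a 14 mm shank with tapered tip, to 104 mm below. In one of 3 sockets, 100 mm apart, of a 90 mm high rack on the right. Spring balls hold it: 5 to 15 N to pull, lift 75 mm to clear; 0.18 kg. The ball- and T-head pins (40 mm above the rack) are wrong.
- lock_mouth (a point): Centre of the mouth of the lock column, 90 mm above the table; z up. Steel funnel, 32 mm wide inside, narrowing over 12 mm to a 21 mm upright bore, on a 60 mm square column right of the tray. Free to 90 mm deep when the tray is home, else blocked 38 mm down. Pin fully home: collar on the funnel, knob middle 30 mm above this point. Spring balls resist the last 20 mm: 5 to 10 N.
Things that resemble listed ones, but are neither listed nor needed, are in the scene too. What is shaped like the part that bears pin_knob but green or yellow is not meant.

How it is judged:
At the end, for the whole second after the job is handed in: The tray is back at its stop (within 10 mm), and the locking pin stands in the lock column, upright within 10 degrees, its knob within 12 mm of the hole's axis and its collar within 6 mm of the funnel's rim (value of joint tray below 0.01 m and horizontal distance between pin_knob and lock_mouth below 0.012 m and z of pin_knob in the frame of lock_mouth below 0.036 m and angle between pin_knob's own z axis and vertical below 0.18 rad); the robot touches nothing.
It also fails if it takes over 61 s, if anything falls off the work surface, if the arm or the gripper's body presses on something with over 40 N, if the wrist force passes 120 N, or if a joint passes its speed limit or range.

### The arm

A 6-joint arm with a two-finger parallel gripper is mounted at the origin on the work surface. World frame = base frame: x ahead of the robot, y to its left, z up, the work surface at z = 0. Lengths are in m, angles in rad, forces in N, time in s.
With the tool pointing down it reaches from about 0.375 to 0.9 m from the base axis. Payload 3.1 kg.
Tool frame: the origin (TCP) lies where the fingers leave the gripper's body, on its centre line; the fingertips stand 70 mm ahead of it and the grasp point (between the pads) lies 51 mm ahead of it (robot.tip_reach is the distance from the TCP to the fingertips, in m); z points along the fingers, y is the line along which they close (so a half turn about z gives the same grasp; the last joint's range is limited). The gripper opens to 87 mm and grips with 3 to 60 N. Pads are 19 mm wide; open, the fingers measure 117 mm over their backs; the gripper's body (75 mm by 190 mm) begins 51 mm behind the grasp point.
Start: joints at [0.946, 0.527, 1.433, -0, 1.181, -0.178], TCP at [0.27, 0.564, 0.292] pointing down, gripper open.
Joint ranges: [-3.08, 3.08], [-0.75, 2.2], [0.22, 2.44], [-1.43, 4.57], [0, 2.65], [-2.85, 2.85]. Speed limits (rad/s): [2.79, 2.79, 3.14, 3.14, 3.14, 3.14].

### API

Orientations are given as a unit quaternion [x, y, z, w].
In Python, from rig import robot gives the robot as it stands.
- The arm moves only by the tool carry_out, never from a script. Its argument "rows" is a list that holds one entry, the list of rows, each a list of 6 numbers: the shift along the tool's x, y, z in mm, then the turn, a rotation vector about the tool's x, y, z in units of 8 degrees (1.0 is 8 degrees). A call has 1 to 20 rows; each row is the pose to reach, as a shift and turn from the pose commanded when the call began, along the tool's axes at that moment; what a row does not reach only later rows make up. A row lasts 1/10 s, in which the tool goes at most 50 mm and 8.59 degrees, less where a joint would pass 70% of its speed; a pose out of reach is approached as far as the arm can. A call with a gripper value outside its range is refused whole. "fingers" is the opening, from 0 (shut) to 1 (fully open), set as the call begins (left out, the last holds). The fingers move at their own pace and stop on an object; "grip_force" is the grip in N (left out, the last holds). Time passes only in rows, so rows that repeat a pose let the fingers close. It gives the time, the measured TCP pose, the force and the opening at its end, in the units of the state.
- robot.get_obs(): the state, without advancing time (a new reading comes with each control period).
- robot.camera(name): name is "scene" or "top"; returns a dict with "color" (480x640x3 uint8, red, green, blue), "depth" (480x640 float32, m along the optical axis (not along the pixel's ray), 0 where there is no reading), "K" (3x3 intrinsics, pixels), "camera_from_world" (4x4, takes a point from world to camera coordinates). Camera axes: x right, y down, z forward; pixel columns grow to the right and rows downward; lengths in m; the calibration is good to about 2 mm. A picture is of the moment at which its call begins.
- robot.hand_in(): hands the job in, once; it reports no verdict.
The state is a dict: "time": time; "q": joint angles; "joint_velocities": joint speeds; "joint_torque": joint torques, N m; "position": TCP position; "tool_rot": TCP orientation; "ft_force": force on the tool from outside, world axes, zero at the start; "moment": the same for the moment, N m; "grip_width": finger opening in m.
Only numpy, scipy, OpenCV 4.12 (cv2) and the standard library are available. Lean on these libraries where they do the work, as an engineer would, in place of code of your own. Each camera call takes 0.05 s, during which the arm holds its last target. There are 200 camera calls.

## Working session

There is one attempt and no reset: what is moved stays moved. The work goes in short steps, Python scripts to look and compute and a tool call to move; the robot and the scene stay as the last step left them, time stands still between calls to the robot, and variables do not carry over. Pictures are saved under pics/ and viewed, on a budget of 10 in all, crops included, one or two more only if the job needs it, and the job is handed in when it is done.

Besides the shell and the picture viewer there is one more tool, called after "Call:" in YAML: its name, and indented under it one key for each argument. carry_out: Moves the arm, as the interface text tells. Its arguments: {"type":"object","properties":{"rows":{"type":"array"},"fingers":{"type":"number"},"grip_force":{"type":"number"}},"required":["rows"]}

```bash
mkdir -p pics; ls; python3 - <<'E'
from rig import robot
import cv2,numpy as np
o=robot.get_obs();print({k:np.round(v,3).tolist() for k,v in o.items()})
for n in("scene","top"):
    c=robot.camera(n);cv2.imwrite(f"pics/{n}0.png",c["color"][:,:,::-1]);np.savez(f"{n}0.npz",**c)
    print(n,c["K"].round(1).tolist(),c["camera_from_world"].round(3).tolist())
E
```

```text
pics
{'time': 0.0, 'q': [0.946, 0.528, 1.434, -0.0, 1.181, -0.179], 'joint_velocities': [-0.001, -0.001, 0.0, -0.001, 0.001, -0.0], 'joint_torque': [-0.0, -44.005, -17.659, 0.063, 0.058, -0.0], 'position': [0.27, 0.563, 0.291], 'tool_rot': [0.222, 0.975, -0.001, -0.0], 'ft_force': [0.484, 0.957, 0.813], 'moment': [-0.007, 0.035, 0.018], 'grip_width': 0.087}
scene [[466.8, 0.0, 322.7], [0.0, 466.8, 238.5], [0.0, 0.0, 1.0]] [[0.016, 1.0, 0.015, 0.071], [0.55, 0.004, -0.835, -0.213], [-0.835, 0.021, -0.55, 1.425], [0.0, 0.0, 0.0, 1.0]]
top [[591.0, 0.0, 311.9], [0.0, 591.0, 242.2], [0.0, 0.0, 1.0]] [[0.013, -0.999, 0.046, -0.111], [-0.985, -0.021, -0.172, 0.538], [0.173, -0.044, -0.984, 0.877], [0.0, 0.0, 0.0, 1.0]]
```

View pics/scene0.png

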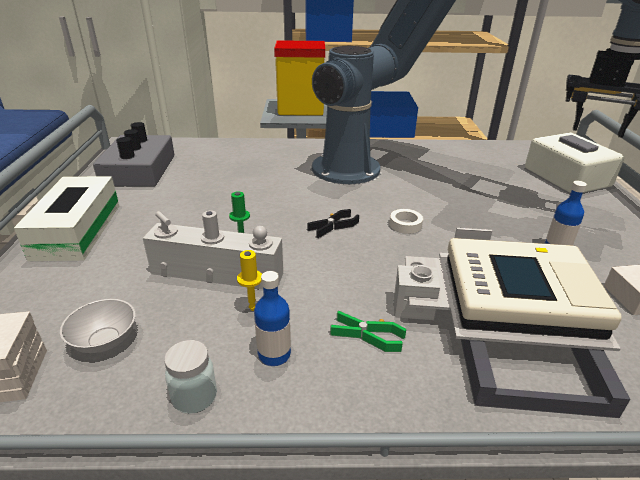

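View pics/top0.png

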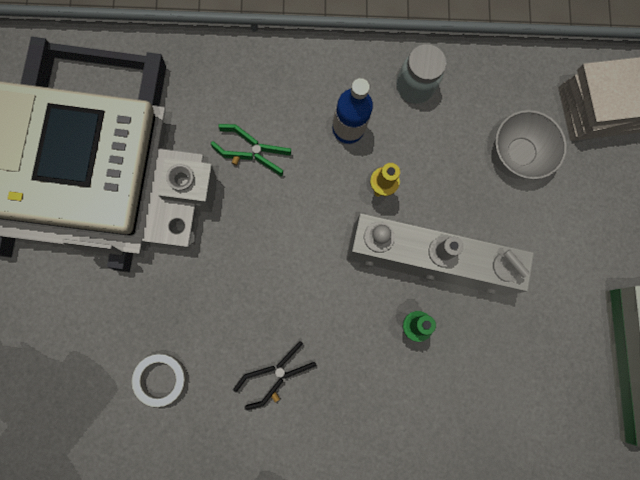

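The scene view shows the push plate at about (474,233), the locking pin knob at (210,222) and the lock column funnel at (422,271). In the top view the knob top is at (452,245), the funnel at (180,178) and the side-plate hole at (177,226).

```bash
cat > h.py <<'E'
import numpy as np,cv2
def cloud(c):
    K=c["K"];d=c["depth"];v,u=np.mgrid[:480,:640]
    p=np.stack([(u-K[0,2])/K[0,0]*d,(v-K[1,2])/K[1,1]*d,d],-1)
    T=np.linalg.inv(c["camera_from_world"]);w=p@T[:3,:3].T+T[:3,3];w[d==0]=np.nan
    return w
def ray(c,u,v,z):
    T=np.linalg.inv(c["camera_from_world"]);K=c["K"]
    d=T[:3,:3]@np.array([(u-K[0,2])/K[0,0],(v-K[1,2])/K[1,1],1]);return (T[:3,3]+d*(z-T[2,3])/d[2]).round(4)
E
python3 - <<'E'
from h import *
s=dict(np.load("scene0.npz"));t=dict(np.load("top0.npz"))
print("knob top",ray(t,452,245,.1455),ray(s,210,214,.1455));print("funnel",ray(t,180,178,.09),ray(s,422,270,.09));print("sidehole z.05-.09",ray(t,177,226,.05),ray(t,177,226,.07))
W=cloud(s);V=cloud(t)
k=ray(t,452,245,.1455)
for n,w in(("s",W),("t",V)):
    m=(np.hypot(w[...,0]-k[0],w[...,1]-k[1])<.03)&(w[...,2]>.11)
    q=w[m];print(n,m.sum(),np.nanmin(q,0).round(4),np.nanmax(q,0).round(4),q.mean(0).round(4))
print("sidehole area top z",V[215:240:4,150:200:6,2].round(3))
print("column z",V[165:195:5,160:208:6,2].round(3))
print("scene plate");print(W[228:246:3,452:496:6].round(3).tolist())
for u,v in((456,230),(491,230)):print(ray(s,u,v,.112))
print("rack balls", ray(t,381,233,.12),ray(t,513,263,.12))
# upscaled crops
a=cv2.resize(t["color"][140:280,60:220,::-1],None,fx=2.5,fy=2.5,interpolation=3)
b=cv2.resize(t["color"][200:300,340:500,::-1],None,fx=2.5,fy=2.5,interpolation=3)
c=cv2.resize(s["color"][200:330,380:540,::-1],None,fx=2.5,fy=2.5,interpolation=3)
d=cv2.resize(s["color"][190:290,130:290,::-1],None,fx=2.5,fy=2.5,interpolation=3)
cv2.imwrite("pics/crop.png",np.vstack([np.hstack([a[:325],c]),np.hstack([b,d])]))
E
```

```text
knob top [ 0.5235 -0.2968  0.1455] [ 0.5239 -0.2991  0.1455]
funnel [0.6274 0.1003 0.09  ] [0.6276 0.0992 0.09  ]
sidehole z.05-.09 [0.5613 0.1084 0.05  ] [0.5574 0.1047 0.07  ]
s 313 [ 0.5089 -0.3141  0.11  ] [ 0.5392 -0.2877  0.1504] [ 0.5309 -0.2996  0.1327]
t 421 [ 0.5086 -0.311   0.1101] [ 0.5358 -0.2839  0.1509] [ 0.5206 -0.2951  0.1403]
sidehole area top z [[ 0.052  0.051  0.052  0.049  0.05   0.05   0.051  0.052 -0.001]
 [ 0.053  0.05   0.052  0.052  0.048  0.046  0.053  0.047  0.001]
 [ 0.054  0.055  0.052  0.052 -0.001 -0.     0.051 -0.001 -0.001]
 [ 0.05   0.05   0.056  0.05   0.001  0.001  0.051 -0.    -0.   ]
 [ 0.053  0.054  0.051  0.049 -0.003 -0.002  0.053 -0.002 -0.   ]
 [ 0.049  0.052  0.051  0.051  0.051  0.052  0.051  0.001  0.002]
 [ 0.052  0.051  0.054  0.051  0.053  0.056  0.051  0.001  0.003]]
column z [[0.053 0.078 0.078 0.091 0.088 0.076 0.074 0.078]
 [0.052   nan 0.086 0.084 0.084 0.091 0.079 0.078]
 [0.052 0.09  0.085 0.065 0.064 0.091 0.076 0.078]
 [0.079 0.091 0.08  0.052 0.051 0.09  0.081 0.081]
 [0.081 0.079 0.086 0.053 0.085 0.077 0.08  0.078]
 [0.08 
[... 567 characters left out ...]
 0.25, 0.104], [0.363, 0.338, -0.002]], [[0.383, 0.23, 0.003], [0.52, 0.193, 0.092], [0.519, 0.205, 0.092], [0.523, 0.216, 0.094], [0.525, 0.228, 0.095], [0.527, 0.239, 0.097], [0.529, 0.25, 0.098], [0.381, 0.331, 0.002]], [[0.553, 0.17, 0.106], [0.552, 0.182, 0.106], [0.555, 0.193, 0.108], [0.554, 0.205, 0.107], [0.553, 0.217, 0.107], [0.552, 0.229, 0.106], [0.554, 0.24, 0.107], [0.391, 0.328, -0.0]], [[0.565, 0.167, 0.107], [0.566, 0.178, 0.109], [0.567, 0.189, 0.109], [0.567, 0.201, 0.109], [0.566, 0.213, 0.108], [0.565, 0.225, 0.108], [0.565, 0.237, 0.108], [0.564, 0.249, 0.107]]]
[0.5251 0.1842 0.112 ]
[0.5246 0.2545 0.112 ]
rack balls [ 0.5436 -0.1998  0.12  ] [ 0.5032 -0.3935  0.12  ]
```

View pics/crop.png

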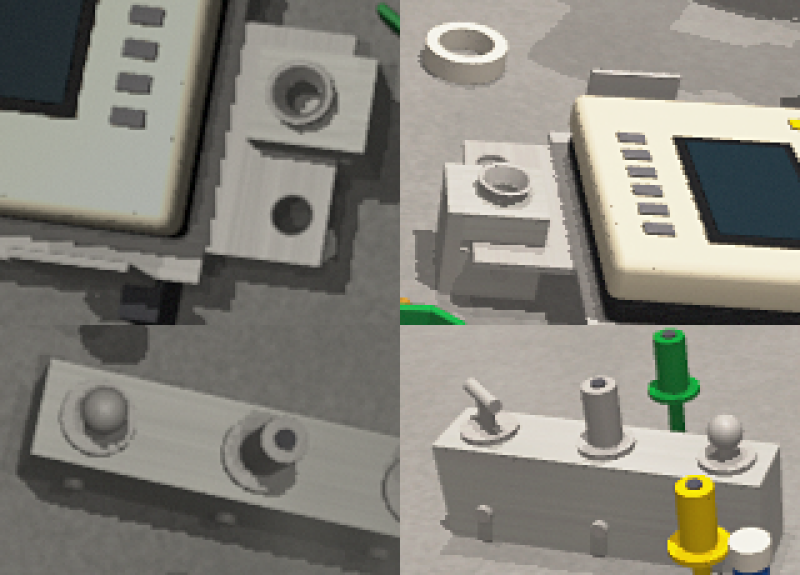

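```bash
cat >> h.py <<'E'
from scipy.spatial.transform import Rotation as R
def goto(o,pos,yaw):  # yaw: angle of tool y in world, deg; tool down
    y=np.array([np.cos(np.radians(yaw)),np.sin(np.radians(yaw)),0]);z=np.array([0,0,-1.]);x=np.cross(y,z)
    T=R.from_matrix(np.c_[x,y,z]);A=R.from_quat(o["tool_rot"])
    return (A.inv().apply(np.array(pos)-o["position"])*1000).round(1),((A.inv()*T).as_rotvec()*180/np.pi/8).round(2)
E
python3 - <<'E'
from h import *
from rig import robot
s=dict(np.load("scene0.npz"));t=dict(np.load("top0.npz"))
W=cloud(s);q=W[185:250,545:590].reshape(-1,3);q=q[q[:,2]>.03];print("bottle",np.nanpercentile(q,[2,50,98],axis=0).round(3))
q=W[231:240,460:488].reshape(-1,3);q=q[(q[:,0]>.5)&(q[:,0]<.535)&(q[:,2]>.09)];print("plate",q.mean(0),np.degrees(np.arctan(np.polyfit(q[:,1],q[:,0],1)[0])))
q=W[200:237,195:226].reshape(-1,3);print(np.nanmax(q,0))
o=robot.get_obs();
for p in((.45,.228,.30),(.45,.228,.155)):print(goto(o,p,82.5))
E
```

```text
bottle [[0.421 0.352 0.033]
 [0.448 0.448 0.1  ]
 [0.584 0.477 0.166]]
plate [0.52386846 0.22275572 0.10029724] 6.063238542192882
[ 0.53920082 -0.27701842  0.15044717]
(array([-307.4, -224.4,   -8.3]), array([-0.01, -0.  , -2.26]))
(array([-307.5, -224.1,  136.7]), array([-0.01, -0.  , -2.26]))
```

Call:
carry_out:
  rows:
    - [[-40,-28,0,0,0,-0.3],[-80,-58,0,0,0,-0.6],[-120,-88,0,0,0,-0.9],[-160,-117,0,0,0,-1.2],[-200,-146,0,0,0,-1.5],[-240,-175,0,0,0,-1.8],[-280,-204,0,0,0,-2.1],[-307,-224,0,0,0,-2.3],[-307,-224,40,0,0,-2.3],[-307,-224,80,0,0,-2.3],[-307,-224,115,0,0,-2.3],[-307,-224,137,0,0,-2.3],[-307,-224,137,0,0,-2.3],[-307,-224,137,0,0,-2.3]]
  fingers: 0
  grip_force: 40

```text
time: 1.5
position: [0.4501, 0.229, 0.1552]
tool_rot: [0.063, 0.998, -0.0, -0.0]
ft_force: [-0.1, 0.7, 1.1]
grip_width: 0.0002
```

Call:
carry_out:
  rows:
    - [[-20,0,0,0,0,0],[-40,0,0,0,0,0],[-47,0,0,0,0,0],[-52,0,0,0,0,0],[-57,0,0,0,0,0],[-62,0,0,0,0,0],[-67,0,0,0,0,0],[-72,0,0,0,0,0],[-77,0,0,0,0,0],[-82,0,0,0,0,0],[-87,0,0,0,0,0],[-92,0,0,0,0,0],[-97,0,0,0,0,0],[-102,0,0,0,0,0],[-106,0,0,0,0,0],[-110,0,0,0,0,0],[-113,0,0,0,0,0],[-116,0,0,0,0,0]]

```text
time: 3.3
position: [0.5648, 0.215, 0.1551]
tool_rot: [0.063, 0.998, 0.0, -0.001]
ft_force: [-4.2, 4.4, 2.5]
grip_width: 0.0006
```

Call:
carry_out:
  rows:
    - [[-2,0,0,0,0,0],[-4,0,0,0,0,0],[-6,0,0,0,0,0],[-7,0,0,0,0,0],[-8,0,0,0,0,0],[-8,0,0,0,0,0]]

```text
time: 3.9
position: [0.573, 0.2137, 0.155]
tool_rot: [0.063, 0.998, 0.0, -0.0]
ft_force: [-3.7, 3.1, 0.1]
grip_width: 0.0005
```

Call:
carry_out:
  rows:
    - [[-1,0,0,0,0,0],[-2,0,0,0,0,0],[-3,0,0,0,0,0],[-4,0,0,0,0,0],[-4,0,0,0,0,0]]

```text
time: 4.4
position: [0.5767, 0.2132, 0.155]
tool_rot: [0.063, 0.998, 0.0, -0.001]
ft_force: [-2.9, 3.2, 1.0]
grip_width: 0.0008
```

```bash
python3 - <<'E'
from h import *
from rig import robot
t=robot.camera("top");s=robot.camera("scene")
a=cv2.resize(t["color"][130:280,60:220,::-1],None,fx=2.5,fy=2.5,interpolation=3)
b=cv2.resize(s["color"][205:355,380:540,::-1],None,fx=2.5,fy=2.5,interpolation=3)
cv2.imwrite("pics/push.png",np.hstack([a,b]))
E
```

```text
(no output)
```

View pics/push.png

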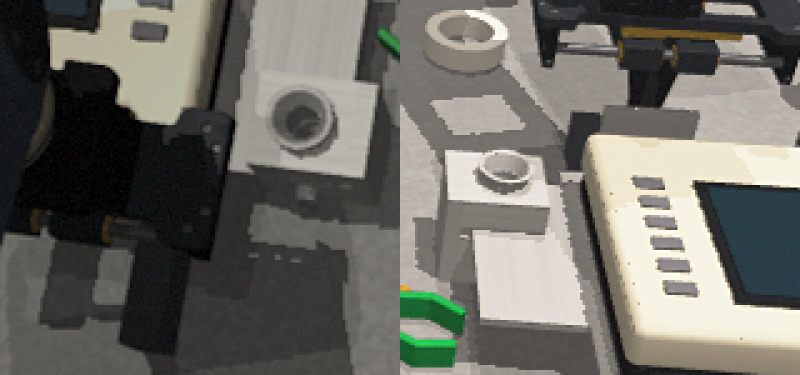

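The tray and the recorder have moved back, the side-plate hole is now under the column (funnel at crop (300,118)) and the bore looks open to some depth. I'll push on until the force rises at the stop.

Call:
carry_out:
  rows:
    - [[-1,0,0,0,0,0],[-2,0,0,0,0,0],[-3,0,0,0,0,0],[-4,0,0,0,0,0],[-4,0,0,0,0,0]]

```text
time: 5.0
position: [0.5773, 0.2131, 0.155]
tool_rot: [0.063, 0.998, -0.0, -0.005]
ft_force: [-11.2, 5.0, 6.2]
grip_width: 0.0009
```

Call:
carry_out:
  rows:
    - [[-2,0,0,0,0,0],[-4,0,0,0,0,0],[-4,0,0,0,0,0]]

```text
time: 5.3
position: [0.5778, 0.2131, 0.155]
tool_rot: [0.063, 0.998, -0.0, -0.009]
ft_force: [-17.1, 6.1, 12.4]
grip_width: 0.0006
```

Call:
carry_out:
  rows:
    - [[20,0,0,0,0,0],[45,0,0,0,0,0],[70,0,0,0,0,0],[70,0,-40,0,0,0],[70,0,-80,0,0,0],[70,0,-120,0,0,0],[70,0,-145,0,0,0],[70,0,-145,0,0,0]]
  fingers: 1

```text
time: 6.1
position: [0.5193, 0.2205, 0.3051]
tool_rot: [0.063, 0.998, 0.001, 0.007]
ft_force: [1.1, 0.2, 0.5]
grip_width: 0.0566
```

```bash
python3 - <<'E'
from h import *
from rig import robot
t=dict(np.load("top0.npz"))
V=cloud(t);hsv=cv2.cvtColor(t["color"],cv2.COLOR_RGB2HSV)
for n,b in(("g",(305,345,400,440)),("y",(160,200,365,405))):
    q=V[b[0]:b[1],b[2]:b[3]].reshape(-1,3);q=q[q[:,2]>.06];print(n,np.percentile(q,[2,50,98],axis=0).round(3))
o=robot.get_obs();print(o["position"],o["ft_force"])
print(goto(o,(.5235,-.298,.30),-11.7),goto(o,(.5235,-.298,.176),-11.7))
E
```

```text
g [[ 0.391 -0.274  0.076]
 [ 0.41  -0.254  0.098]
 [ 0.432 -0.24   0.133]]
y [[ 0.613 -0.232  0.076]
 [ 0.628 -0.208  0.099]
 [ 0.651 -0.192  0.133]]
[0.51933095 0.2205264  0.30512197] [1.1141329  0.22256365 0.50229802]
(array([ -69.2, -513.9,    4.7]), array([ 0.09,  0.06, 11.81])) (array([ -67.5, -514.2,  128.7]), array([ 0.09,  0.06, 11.81]))
```

Call:
carry_out:
  rows:
    - [[-5,-40,0,0,0,0.9],[-10,-80,0,0,0,1.8],[-15,-120,0,0,0,2.7],[-20,-160,0,0,0,3.6],[-25,-200,0,0,0,4.5],[-30,-240,0,0,0,5.4],[-35,-280,0,0,0,6.3],[-40,-320,0,0,0,7.2],[-45,-360,0,0,0,8.1],[-50,-400,0,0,0,9.0],[-55,-440,0,0,0,9.9],[-61,-470,0,0,0,10.8],[-66,-500,0,0,0,11.5],[-68,-514,0,0,0,11.8],[-68,-514,0,0,0,11.8],[-68,-514,0,0,0,11.8]]
  fingers: 1

```text
time: 7.7
position: [0.5182, -0.297, 0.2995]
tool_rot: [0.775, 0.632, -0.0, -0.001]
ft_force: [0.2, 0.2, -0.4]
grip_width: 0.0869
```

```bash
python3 - <<'E'
from h import *
from rig import robot
o=robot.get_obs();print(o["position"],o["tool_rot"],o["grip_width"],o["q"])
print(goto(o,(.5235,-.298,.176),-11.7))
t=robot.camera("top");np.savez("top1.npz",**t)
a=cv2.resize(t["color"][90:320,20:240,::-1],None,fx=2.3,fy=2.3,interpolation=3)
cv2.imwrite("pics/lock.png",a)
E
```

```text
[ 0.51820585 -0.29698495  0.29948479] [ 7.74596733e-01  6.32454726e-01 -5.27783023e-05 -9.57640256e-04] 0.08685316254262315 [-7.07432732e-01  4.82412693e-01  1.49542723e+00  2.57289886e-04
  1.16565630e+00 -5.06175118e-01]
(array([-1.000e-01,  5.600e+00,  1.235e+02]), array([-0.01, -0.01,  0.02]))
```

View pics/lock.png

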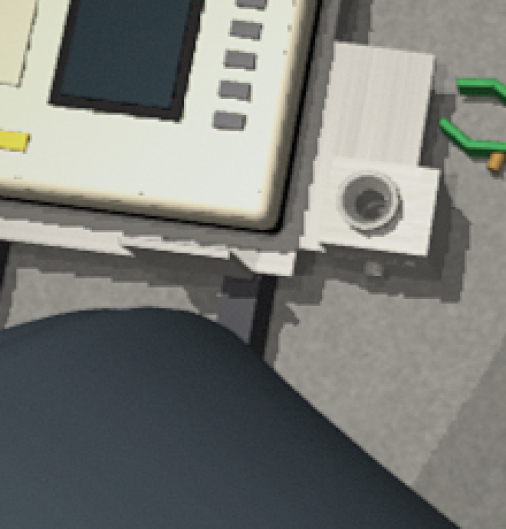

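The view shows the tray home. The funnel is centred at full-image pixel (180.9,177.4), the bore is clear, and the side plate now sticks out behind the column. Next I'll grasp the knob.

Call:
carry_out:
  rows:
    - [[0,5.5,20,0,0,0],[0,5.5,45,0,0,0],[0,5.5,70,0,0,0],[0,5.5,90,0,0,0],[0,5.5,105,0,0,0],[0,5.5,115,0,0,0],[0,5.5,123,0,0,0],[0,5.5,123,0,0,0],[0,5.5,123,0,0,0]]

```text
time: 8.65
position: [0.5243, -0.2987, 0.1777]
tool_rot: [0.775, 0.632, 0.0, 0.0]
ft_force: [0.3, -0.3, -0.1]
grip_width: 0.0871
```

```bash
python3 - <<'E'
from h import *
from rig import robot
s=robot.camera("scene")
cv2.imwrite("pics/grasp.png",cv2.resize(s["color"][120:320,100:320,::-1],None,fx=2.7,fy=2.7,interpolation=3))
E
```

```text
(no output)
```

View pics/grasp.png

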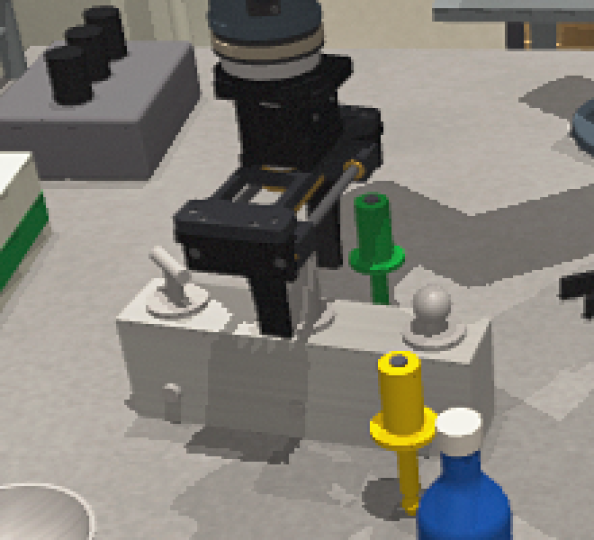

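The jaws straddle the middle knob and line up with it: near finger at crop (275,305), knob behind it at about (305,300). Closing now.

Call:
carry_out:
  rows:
    - [[0,0,0,0,0,0],[0,0,0,0,0,0],[0,0,0,0,0,0],[0,0,0,0,0,0],[0,0,0,0,0,0],[0,0,0,0,0,0],[0,0,0,0,0,0],[0,0,0,0,0,0]]
  fingers: 0
  grip_force: 45

```text
time: 9.5
position: [0.524, -0.2989, 0.1772]
tool_rot: [0.775, 0.632, -0.0, -0.0]
ft_force: [-0.0, 0.6, 0.3]
grip_width: 0.0313
```

Call:
carry_out:
  rows:
    - [[0,0,0,0,0,0],[0,0,0,0,0,0],[0,0,0,0,0,0]]

```text
time: 9.8
position: [0.5244, -0.299, 0.1772]
tool_rot: [0.775, 0.632, 0.0, 0.0]
ft_force: [1.3, -0.4, -1.4]
grip_width: 0.027
```

Call:
carry_out:
  rows:
    - [[0,0,-3,0,0,0],[0,0,-6,0,0,0],[0,0,-10,0,0,0],[0,0,-15,0,0,0],[0,0,-20,0,0,0],[0,0,-30,0,0,0],[0,0,-40,0,0,0],[0,0,-50,0,0,0],[0,0,-60,0,0,0],[0,0,-75,0,0,0],[0,0,-95,0,0,0],[0,0,-115,0,0,0],[0,0,-130,0,0,0],[0,0,-140,0,0,0],[0,0,-140,0,0,0],[0,0,-140,0,0,0]]

```text
time: 11.4
position: [0.5237, -0.2986, 0.317]
tool_rot: [0.775, 0.632, -0.0, -0.0]
ft_force: [0.3, 0.2, -1.4]
grip_width: 0.0271
```

```bash
python3 - <<'E'
from h import *
from rig import robot
o=robot.get_obs();print(o["position"],o["tool_rot"],o["grip_width"])
t=dict(np.load("top1.npz"));s=dict(np.load("scene0.npz"))
print("funnel",ray(t,180.9,177.4,.09))
print(goto(o,(.6275,.0995,.32),-8))
s=robot.camera("scene");np.savez("scene2.npz",**s)
cv2.imwrite("pics/lift.png",cv2.resize(s["color"][60:280,100:320,::-1],None,fx=2.7,fy=2.7,interpolation=3))
E
```

```text
[ 0.52373506 -0.29862421  0.31703149] [ 7.74932423e-01  6.32044020e-01 -7.21957279e-05 -3.03545653e-04] 0.02709468869927937
funnel [0.6284 0.099  0.09  ]
(array([410.9,  21.6,  -2.9]), array([-0.  , -0.  , -0.45]))
```

View pics/lift.png

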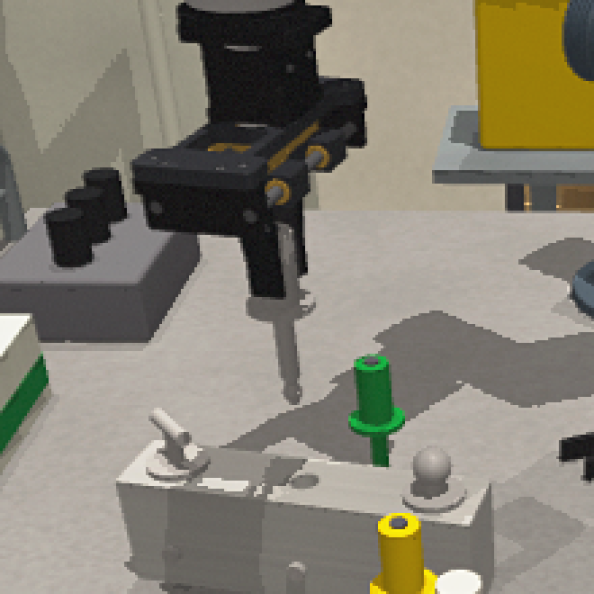

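The pin is out of the rack and hangs vertical in the jaws: collar at crop (280,303), tip at (293,400). Its lean matches the camera's vertical vanishing direction. I'll carry it above the funnel.

Call:
carry_out:
  rows:
    - [[35,2,0,0,0,0],[75,4,0,0,0,-0.1],[115,6,0,0,0,-0.1],[155,8,0,0,0,-0.2],[195,10,0,0,0,-0.2],[235,12,0,0,0,-0.3],[275,14,0,0,0,-0.3],[315,16,0,0,0,-0.4],[350,18,0,0,0,-0.45],[380,20,0,0,0,-0.45],[400,21,0,0,0,-0.45],[411,21.5,0,0,0,-0.45],[411,21.5,0,0,0,-0.45],[411,21.5,40,0,0,-0.45],[411,21.5,50,0,0,-0.45],[411,21.5,50,0,0,-0.45],[411,21.5,50,0,0,-0.45]]

```text
time: 13.15
position: [0.6281, 0.0985, 0.2677]
tool_rot: [0.755, 0.656, 0.0, 0.0]
ft_force: [0.9, -0.8, -2.0]
grip_width: 0.0266
```

```bash
python3 - <<'E'
from h import *
from rig import robot
o=robot.get_obs();print(o["position"],o["tool_rot"],o["grip_width"])
print(goto(o,(.628,.0993,.27),-8))
s=robot.camera("scene");t=robot.camera("top")
a=cv2.resize(s["color"][180:320,370:480,::-1],None,fx=3.5,fy=3.5,interpolation=3)
b=cv2.resize(t["color"][100:240,120:230,::-1],None,fx=3.5,fy=3.5,interpolation=3)
cv2.imwrite("pics/over.png",np.hstack([a,b]))
K=s["K"]
for p in((.628,.0993,.09),(o["position"][0],o["position"][1],o["position"][2]-.057-.104)):
  q=s["camera_from_world"]@np.array([*p,1]);u=K@q[:3]/q[2];print(u[:2],(u[0]-370)*3.5,(u[1]-180)*3.5)
E
```

```text
[0.62805698 0.09853791 0.26771452] [7.55077356e-01 6.55635690e-01 5.50699634e-05 1.57159627e-04] 0.026562674116973554
(array([ 0.7, -0.2, -2.3]), array([ 0.  ,  0.  , -0.01]))
[422.08501622 270.12079987] 182.29755675586208 315.42279953087416
[422.8900784  262.76076087] 185.11527440524137 289.66266303668806
```

View pics/over.png

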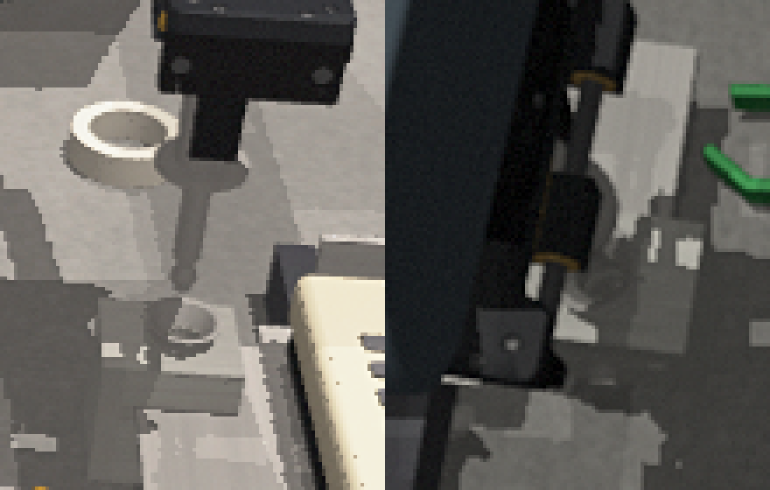

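The tip, at crop (180,285), sits about 17 mm above the funnel, whose mouth is at (185,320). It's centred to about 2 mm, well within the funnel. Lowering.

Call:
carry_out:
  rows:
    - [[1.5,0,5,0,0,0],[1.5,0,10,0,0,0],[1.5,0,15,0,0,0],[1.5,0,20,0,0,0],[1.5,0,24,0,0,0],[1.5,0,28,0,0,0],[1.5,0,32,0,0,0],[1.5,0,36,0,0,0],[1.5,0,40,0,0,0],[1.5,0,40,0,0,0]]

```text
time: 14.25
position: [0.6281, 0.1009, 0.2267]
tool_rot: [0.755, 0.656, 0.0, 0.0]
ft_force: [0.6, 0.4, -0.3]
grip_width: 0.0269
```

Call:
carry_out:
  rows:
    - [[0,0,4,0,0,0],[0,0,8,0,0,0],[0,0,12,0,0,0],[0,0,16,0,0,0],[0,0,20,0,0,0],[0,0,24,0,0,0],[0,0,24,0,0,0]]

```text
time: 14.95
position: [0.6281, 0.1009, 0.2026]
tool_rot: [0.755, 0.656, 0.0, 0.0]
ft_force: [2.0, 0.5, -3.6]
grip_width: 0.0268
```

The tip is past the blocked depth, so the holes are in line. Now the detent.

Call:
carry_out:
  rows:
    - [[0,0,3,0,0,0],[0,0,6,0,0,0],[0,0,9,0,0,0],[0,0,12,0,0,0],[0,0,15,0,0,0],[0,0,18,0,0,0],[0,0,21,0,0,0],[0,0,23,0,0,0],[0,0,25,0,0,0],[0,0,25,0,0,0]]

```text
time: 15.95
position: [0.6289, 0.1009, 0.1773]
tool_rot: [0.755, 0.656, 0.001, 0.001]
ft_force: [6.7, 0.2, -3.0]
grip_width: 0.0269
```

Call:
carry_out:
  rows:
    - [[0,0,1,0,0,0],[0,0,2,0,0,0],[0,0,3,0,0,0],[0,0,4,0,0,0],[0,0,4,0,0,0]]

```text
time: 16.45
position: [0.629, 0.101, 0.1771]
tool_rot: [0.755, 0.656, 0.001, 0.001]
ft_force: [2.0, -0.9, 15.5]
grip_width: 0.0266
```

Home: the tool stopped at z = 0.177, as predicted, with a 15 N reaction. Releasing and lifting clear.

Call:
carry_out:
  rows:
    - [[0,0,-3,0,0,0],[0,0,-3,0,0,0],[0,0,-3,0,0,0],[0,0,-3,0,0,0],[0,0,-3,0,0,0],[0,0,-3,0,0,0],[0,0,-3,0,0,0],[0,0,-3,0,0,0]]
  fingers: 0.8

```text
time: 17.25
position: [0.6278, 0.1009, 0.1771]
tool_rot: [0.755, 0.656, -0.0, -0.0]
ft_force: [-0.3, -0.6, -0.2]
grip_width: 0.069
```

Call:
carry_out:
  rows:
    - [[0,0,-10,0,0,0],[0,0,-30,0,0,0],[0,0,-60,0,0,0],[0,0,-100,0,0,0],[0,-40,-140,0,0,0],[0,-80,-150,0,0,0],[0,-120,-150,0,0,0],[-40,-140,-150,0,0,0],[-80,-140,-150,0,0,0],[-120,-140,-150,0,0,0],[-160,-140,-150,0,0,0],[-200,-140,-150,0,0,0],[-200,-140,-150,0,0,0],[-200,-140,-150,0,0,0]]

```text
time: 18.65
position: [0.4613, -0.0783, 0.3279]
tool_rot: [0.756, 0.655, 0.0, 0.0]
ft_force: [-0.2, -0.0, 0.7]
grip_width: 0.0696
```

```bash
python3 - <<'E'
from h import *
from rig import robot
o=robot.get_obs();print(o["position"],o["ft_force"],o["grip_width"],o["time"])
s=robot.camera("scene");t=robot.camera("top")
for w in(cloud(s),cloud(t)):
  m=(np.hypot(w[...,0]-.628,w[...,1]-.1)<.022)&(w[...,2]>.11);q=w[m]
  if len(q):print(np.nanpercentile(q,[2,50,98],axis=0).round(4).tolist())
w=cloud(s);m=(w[...,0]>.56)&(w[...,0]<.60)&(w[...,1]>.185)&(w[...,1]<.25)&(w[...,2]>.09);print("plate",w[m].mean(0))
a=cv2.resize(s["color"][180:330,360:540,::-1],None,fx=2.2,fy=2.2,interpolation=3)
b=cv2.resize(t["color"][100:250,60:240,::-1],None,fx=2.2,fy=2.2,interpolation=3)
cv2.imwrite("pics/end.png",np.hstack([a,b]))
E
```

```text
[ 0.46133341 -0.07833056  0.32790702] [-0.20953725 -0.04092951  0.72367979] 0.06960156927894433 18.65
[[0.6162, 0.0846, 0.1109], [0.6361, 0.0955, 0.1353], [0.6416, 0.11, 0.1489]]
[[0.6118, 0.0881, 0.1128], [0.6217, 0.0987, 0.1459], [0.6364, 0.1133, 0.1497]]
plate [0.59207792 0.21651748 0.10282061]
```

View pics/end.png

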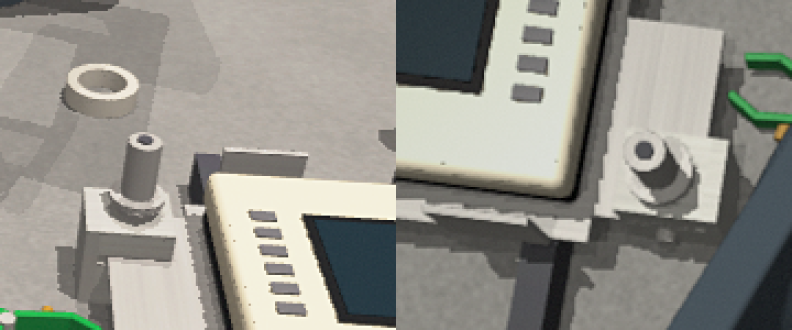

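The pin stands upright in the column with its collar on the funnel (crop (135,205) left, (660,180) right). Its knob top reads z ≈ 0.149, against 0.150 in the rack, which is also 90 mm high.

```bash
python3 -c "
from rig import robot
print(robot.hand_in())"
```

```text
the job is handed in; nothing more can be done
None
```

The tray is pushed back to its stop, and the locking pin stands fully home in the lock column. I handed the job in at about 19 s of the 61 s limit, and no verdict was reported.

- **Tray:** I pushed it with closed fingers until it stopped moving and the force rose to about 17 N. The pin later passed the 38 mm depth where it would have been blocked, so the holes were in line.
- **Pin:** I pulled it from the rack's middle socket and pushed it down the column. It stopped with the tool at z = 0.177, as predicted, and about 15 N pushing back.
- **Last checks:**
  - In both final views the pin is upright with its collar on the funnel.
  - The knob top reads z ≈ 0.149, against 0.150 in the equally high rack.
  - The knob is within about 3 mm of the hole's axis.
  - The gripper is clear, with wrist force below 1 N.

None of the checks failed or disagreed beyond camera noise.

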